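# Clip the wheel onto the axle of the bin cooler

## Task

Pick the small steel retaining clip with the green tab off the rubber mat and push it sideways into the groove of the upright wheel axle, sliding it over the brass washer, until it snaps fully home round the axle. Push no harder than a firm thumb would (under 30 newtons), then let go and leave the bigger orange-tabbed clip and everything else on the table alone.

Things in the scene. Friction and masses are not known exactly. Their poses are not given: they have to be found in the camera images.
- axle_foot (a point): Foot of the axle: the point on the table (z = 0) under the axis of the upright steel axle, centre of the fixture's base plate (130 x 130 x 10 mm). Brass washer face (72 mm across, where the clip slides) nominally 75 mm above this point; but washer, wheel and axle sit together up to 10 mm higher or lower, differently each time and not measured: find it by touch or sight.
- clip_eye (a point): Middle of the small clip's eye, 2 mm above its underside (steel plate 4 mm thick); the axle's axis must end here. x points out of the open mouth, z up. Bridge inner edge 8.5 mm behind the eye; legs 17 mm apart inside, 11.5 mm between round bumps 7 mm ahead of the eye, flared to 24 mm at the tips, 18 mm ahead.
- clip_tab (a point): Centre of the small clip's green grip tab: an upright block 14 mm long (clip x), 10 mm wide (clip y, the way to grip it), its top 34 mm above the clip's underside. This point is 30 mm behind the eye along the clip's x and 19 mm above the underside. Axes as for clip_eye.
- big_clip_tab (a point): Centre of the orange tab (14 x 12 mm, top 34 mm above its underside) of a bigger clip, 44 mm wide and about 70 mm long, for another axle, lying on the same mat; its eye is 36 mm ahead of this point along its x. It does not fit; leave it alone.
- goblet: Stemmed beer glass, 72 mm across, 157 mm high, at the back of the table; leave alone. Origin: centre of its underside.
- beer_bottle: Amber beer bottle, 60 mm across, 210 mm high; leave alone. Origin: centre of its underside.
- mallet: Hammer lying at the back of the table; leave alone.
- driver: Red-handled screwdriver lying on the table; leave alone.
- grease_can: Blue can, 72 mm across, 70 mm high; leave alone. Origin: centre of its underside.
- beer_tap: Brass beer tap with a black handle lying on the table; leave alone.
- bolt_bowl: Steel bowl, 100 mm across, 35 mm high; leave alone. Origin: centre of its underside.
- fixture: Fixed stand holding axle and black bin wheel (200 mm across, lying flat, tyre top 13 mm below the washer face); origin as axle_foot. Above the washer the axle has a round groove 6 mm high, neck 16 mm diameter, its lower side the washer face; above it a head 24 mm diameter, 21 mm high, rim tapered at the top. A clip may come from any side. Nothing here yields or turns.
- clip: The small clip, a flat steel U 29 mm wide, about 50 g, lying tab up on a 4 mm rubber mat; origin 2 mm below the eye, axes the same. Pushed over the neck its springy legs spread (roughly 5 to 20 N) and snap in behind it; then the bridge meets the neck, with about 0.5 mm play, and the force rises steeply. A 16 mm wide tail reaches 38.5 mm behind the eye.
Things that resemble listed ones, but are neither listed nor needed, are in the scene too. What is shaped like the fixture but purple is not meant.

How it is judged:
By the outcome, as a careful person would: the job done as asked, in the order asked, and still so for the second after the job is handed in, with the robot touching nothing.
It also fails if it takes over 58 s, if anything falls off the work surface, if the arm or the gripper's body presses on something with over 40 N, if the wrist force passes 120 N, or if a joint passes its speed limit or range.

## Robot

A 6-joint arm with a two-finger parallel gripper is mounted at the origin on the work surface. World frame = base frame: x ahead of the robot, y to its left, z up, the work surface at z = 0. Lengths are in mm, angles in rad, forces in N, time in s.
With the tool pointing down it reaches from about 275 to 750 mm from the base axis. Payload 10.2 kg.
Tool frame: the origin (TCP) lies between the finger pads; the fingertips stand ahead of it and the grasp point (between the pads) lies 2 mm behind it (manip.tcp_to_tips is the z of the fingertips in the tool frame, in mm); z points along the fingers, y is the line along which they close (so a half turn about z gives the same grasp; the last joint's range is limited). The gripper opens to 85 mm and grips with 20 to 120 N. Pads are 22 mm wide; open, the fingers measure 114 mm over their backs; the gripper's body (76 mm by 85 mm) begins 54 mm behind the grasp point. The pads swing forward as they close: fully open they stand 13 mm farther back than shut.
Start: joints at [-1.414, 0.313, 1.498, -0, 1.331, -0.223], TCP at [194.624, -487.599, 248.294] pointing down, gripper open.
Joint ranges: [-2.94, 2.94], [-0.97, 2.17], [0.19, 2.56], [-1.23, 4.37], [0.02, 3.11], [-2.88, 2.88]. Speed limits (rad/s): [2.39, 2.39, 3.01, 3.14, 3.14, 3.14].

## Interface

Orientations are given as a rotation vector (axis times angle).
In Python, from plant import manip, vision gives the robot as it stands.
- The arm moves only by the tool servo_tool, never from a script. Its arguments are lists of equal length, an entry for each row: "rot": the turn, a rotation vector about the tool's x, y, z in degrees, a list of three; "offset": the shift along the tool's x, y, z in mm, a list of three; "claw": the opening, from 0 (shut) to 1 (fully open). A call has 1 to 20 rows; each row shifts and turns the commanded pose from where the row before left it, along the tool's axes as they then stand; what a row does not reach is not made up. A row lasts 1/12 s, in which the tool goes at most 41.7 mm and 7.16 degrees, less where a joint would pass 70% of its speed; a pose out of reach is approached as far as the arm can. A call is refused whole if a number of a shift passes 41.7 or a number of a turn 7.16, either way. A call with a gripper value outside its range is refused whole. The fingers move at their own pace and stop on an object; "grip_force" is the grip in N (left out, the last holds). Time passes only in rows, so rows that do not move let the fingers close. It gives the time, the measured TCP pose, the force, the opening and the grip force at its end, in the units of the state.
- manip.observe(): the state, without advancing time (a new reading comes with each control period).
- vision.get_image(name): name is "scene" or "top"; returns a dict with "color" (384x512x3 uint8, red, green, blue), "vertical_fov" (degrees; the focal length in pixels is half the picture's height over the tangent of half this angle, whatever the lens; pixels are square), "cx", "cy" (the principal point, pixels), "k1" (the pictures are not rectified: a ray, as slopes to the right and down, at radius r is drawn at 1 + k1 r^2 times it, then the intrinsics apply), "rvec" (rotation vector, rad) and "tvec" (3), from world to camera coordinates, as OpenCV has them. Camera axes: x right, y down, z forward; pixel columns grow to the right and rows downward; lengths in mm; the calibration is good to about 2 mm. A picture is of the moment at which its call begins. There is no depth.
- manip.sign_off(): hands the job in; it is judged then, once.
The state is a dict: "t": time; "joint_pos": joint angles; "joint_velocities": joint speeds; "joint_efforts": joint torques, N m; "position": TCP position; "tcp_rot": TCP orientation; "contact_force": force on the tool from outside, world axes, zero at the start; "torque": the same for the moment, N m; "grip_width": opening from 0.0 (shut) to 1.0 (fully open); "grasp_force": force on a finger pad.
Only numpy, scipy, OpenCV 4.12 (cv2) and the standard library are available. Lean on these libraries where they do the work, as an engineer would, in place of code of your own. Each camera call takes 0.05 s, during which the arm holds its last target. There are 200 camera calls.

## Working session

There is one attempt and no reset: what is moved stays moved. The work goes in short steps, Python scripts to look and compute and a tool call to move; the robot and the scene stay as the last step left them, time stands still between calls to the robot, and variables do not carry over. Pictures are saved under pics/ and viewed, at most 10 in all, crops included, and the job is handed in when it is done.

Besides the shell and the picture viewer there is one more tool, called after "Emit:" by a JSON object that holds its "api" and its "payload". servo_tool: Moves the arm, as the interface text tells. Its arguments: {"type":"object","properties":{"rot":{"type":"array","items":{"type":"array","items":{"type":"number"}}},"offset":{"type":"array","items":{"type":"array","items":{"type":"number"}}},"claw":{"type":"array","items":{"type":"number"}},"grip_force":{"type":"number"}},"required":["rot","offset","claw"]}

```bash
mkdir -p pics; ls
cat > h.py <<'E'
import numpy as np, cv2
from plant import manip, vision
def grab(n):
    d=vision.get_image(n); np.save(f'/tmp/{n}.npy',d,allow_pickle=True); return d
def load(n): return np.load(f'/tmp/{n}.npy',allow_pickle=True).item()
def cam(d):
    f=192/np.tan(np.radians(d['vertical_fov'])/2)
    K=np.array([[f,0,d['cx']],[0,f,d['cy']],[0,0,1.]]); D=np.array([d['k1'],0,0,0.])
    return K,D,np.array(d['rvec'],float),np.array(d['tvec'],float)
def ray(d,p):
    K,D,r,t=cam(d); R=cv2.Rodrigues(r)[0]
    u=cv2.undistortPoints(np.array([[p]],float),K,D)[0,0]
    return -R.T@t, R.T@np.array([u[0],u[1],1])
def atz(d,p,z):
    o,v=ray(d,p); return o+v*(z-o[2])/v[2]
def tri(d1,p1,d2,p2):
    o1,v1=ray(d1,p1);o2,v2=ray(d2,p2)
    A=np.stack([v1,-v2],1); s=np.linalg.lstsq(A,o2-o1,rcond=None)[0]
    a=o1+v1*s[0];b=o2+v2*s[1]; return (a+b)/2,np.linalg.norm(a-b)
def proj(d,P):
    K,D,r,t=cam(d); return cv2.projectPoints(np.array(P,float).reshape(-1,3),r,t,K,D)[0][:,0]
def crop(d,x0,y0,x1,y1,k,name):
    c=cv2.resize(d['color'][y0:y1,x0:x1],None,fx=k,fy=k,interpolation=cv2.INTER_CUBIC)
    cv2.imwrite(f'pics/{name}.png',c[...,::-1])
E
python3 - <<'E'
from h import *
a=grab('scene');b=grab('top')
im=np.vstack([a['color'],b['color']])
cv2.imwrite('pics/both.png',cv2.resize(im,(400,600),interpolation=cv2.INTER_AREA)[...,::-1])
crop(a,0,0,512,384,1.5,'scene');crop(b,0,0,512,384,1.5,'top')
for d in(a,b):print({k:v for k,v in d.items() if k!='color'}, ray(d,(256,192))[0])
print(manip.tcp_to_tips,manip.observe())
E
```

```text
pics
{'vertical_fov': 45.64050079574895, 'cx': 253.59190484768163, 'cy': 197.98626452429417, 'k1': 0.010459101936974668, 'rvec': array([ 1.18566819,  2.50353165, -0.77620883]), 'tvec': array([ 374.56535494, -308.10370783, 1475.20099234])} [1090.24437765  392.30227192 1033.88161418]
{'vertical_fov': 47.94861191282593, 'cx': 260.0495904891292, 'cy': 182.9825860427376, 'k1': -0.07636801143356478, 'rvec': array([ 2.15426115, -2.17329914,  0.12060583]), 'tvec': array([ -40.50920207,  554.7655305 , 1131.6020638 ])} [ 424.84813674  -45.160906   1186.33619744]
17.0 {'t': 0.1, 'joint_pos': array([-1.41439447e+00,  3.13471616e-01,  1.49834750e+00, -1.97575246e-06,
        1.33099395e+00, -2.23378550e-01]), 'joint_velocities': array([ 0.001432  , -0.00058048, -0.00180649,  0.00098968,  0.00152705,
       -0.00124581]), 'joint_efforts': array([ 2.44924100e-03, -4.12897682e+01, -2.60142893e+01, -1.78164487e-04,
        3.03756897e-03,  7.04910349e-06]), 'position': array([ 194.59282648, -487.38877155,  247.75771699]), 'tcp_rot': array([-3.08392441e+00, -5.92749474e-01, -6.11495113e-05]), 'contact_force': array([-0.68755797,  0.34895716, -0.12849188]), 'torque': array([-0.05152332, -0.01471979,  0.02554794]), 'grasp_force': 0.0, 'grip_width': 1.0027790804545873}
```

View pics/scene.png

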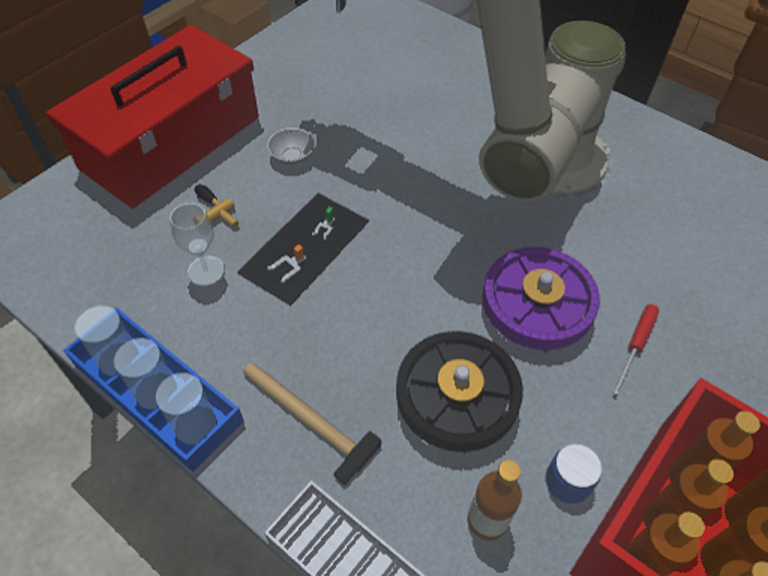

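View pics/top.png

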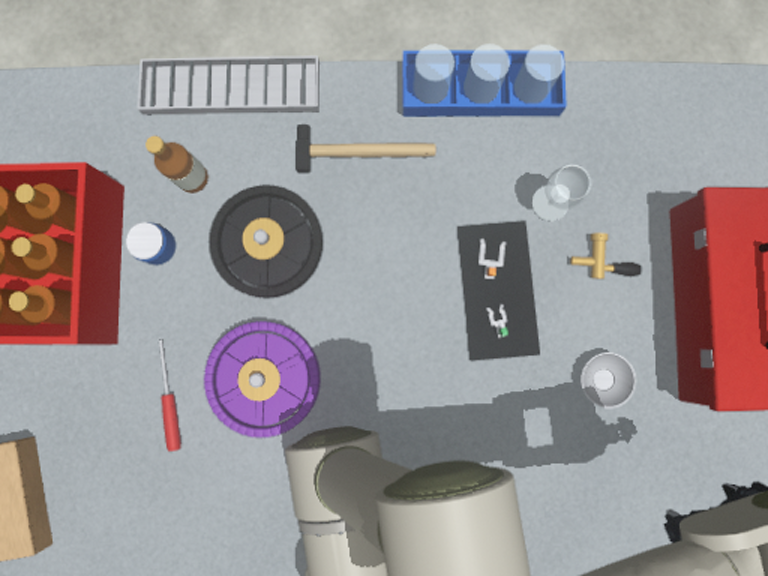

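Scene view: green-tab clip at (330,212) with the orange-tab clip at (298,252) as its lookalike. The black wheel at (460,375) is the target, and the purple one at (545,290) is the decoy. Top view: green (503,330), orange (491,270), black wheel hub (262,238), purple hub (257,380). All pixels are in the 1.5x pictures. I choose the green-tab clip and the black wheel, and check them in close crops.

Run:
```python
from h import *
a=load('scene');b=load('top')
def c(d,x,y,w,h,k): return cv2.resize(d['color'][y:y+h,x:x+w],None,fx=k,fy=k,interpolation=cv2.INTER_CUBIC)
im=np.hstack([c(a,198,130,40,50,10),c(b,312,190,40,50,10)]) 
cv2.imwrite('pics/clip.png',im[...,::-1])
im=np.hstack([c(a,280,225,50,50,8),c(b,150,134,50,50,8)])
cv2.imwrite('pics/hub.png',im[...,::-1])
```

```text
(no output)
```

View pics/clip.png

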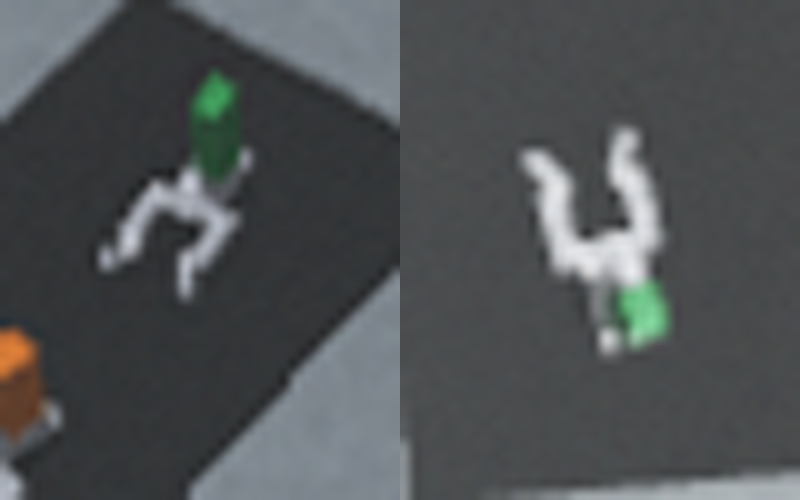

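View pics/hub.png

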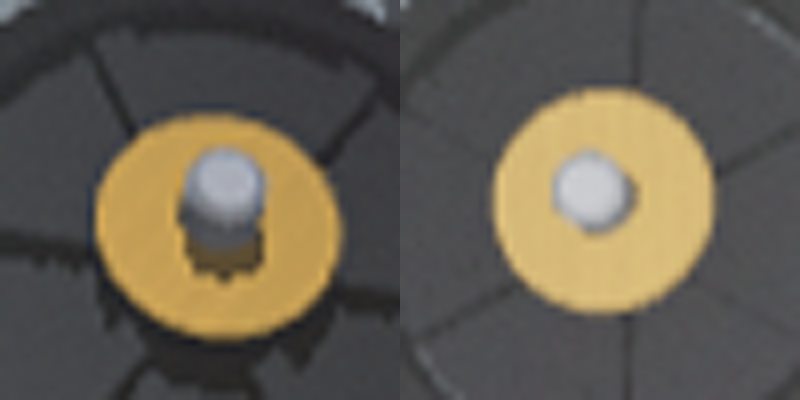

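The crops confirm the green-tab clip, mouth towards +x. In the right half (top camera) the tips are at (525,150) and (628,128), with the tab top at (645,312). In the left half (scene) the tips are at (105,262) and (187,295), with the tab top at (215,95). The black wheel's washer and axle head are clear in both views. Next I fit the poses.

Run:
```python
from h import *
from scipy.optimize import least_squares
a=load('scene');b=load('top')
def px(x0,y0,k,pts): return (np.array(pts,float)+.5)/k-.5+[x0,y0]
s=px(198,130,10,[(187,293),(107,260),(215,95),(190,212)])
t=px(312,190,10,[(127,152),(227,131),(245,312),(197,245)])
M=np.array([(17,13.2,4),(17,-13.2,4),(-30,0,34),(-8.5,0,4)])
def W(p):
    c,q=np.cos(p[2]),np.sin(p[2]); return np.c_[p[0]+c*M[:,0]-q*M[:,1],p[1]+q*M[:,0]+c*M[:,1],M[:,2]+4]
def res(p): return np.r_[(proj(a,W(p))-s).ravel(),(proj(b,W(p))-t).ravel()]
g=atz(b,t.mean(0),8); r=least_squares(res,[g[0],g[1],0.1]); p=r.x
print('clip',p[:2],np.degrees(p[2]),'res px',r.fun.reshape(2,4,2).round(2).tolist())
print('tab',W(p)[2]); print('tri tab',tri(a,s[2],b,t[2]), [tri(a,s[i],b,t[i])[0].round(1) for i in (0,1,3)])
# washer
def mask(d,x0,y0,w,h):
    m=np.zeros(d['color'].shape[:2],np.uint8); c=cv2.cvtColor(d['color'],cv2.COLOR_RGB2HSV)
    m[y0:y0+h,x0:x0+w]=cv2.inRange(c,(10,70,90),(35,255,255))[y0:y0+h,x0:x0+w]
    k=max(cv2.findContours(m,cv2.RETR_EXTERNAL,cv2.CHAIN_APPROX_NONE)[0],key=cv2.contourArea); return cv2.fitEllipse(cv2.convexHull(k)[:,0].astype(np.float32) if 0 else k)
ea,eb=mask(a,280,225,50,50),mask(b,150,134,50,50); print(ea,eb)
th=np.linspace(0,2*np.pi,60,endpoint=False)
def circ(d,p): return cv2.fitEllipse(proj(d,np.c_[p[0]+36*np.cos(th),p[1]+36*np.sin(th),0*th+p[2]]).astype(np.float32))
f=lambda p:np.r_[np.array(circ(a,p)[0])-ea[0],np.array(circ(b,p)[0])-eb[0]]
o=tri(a,ea[0],b,eb[0])[0]; r=least_squares(f,o,diff_step=1e-3); print('washer',r.x,r.fun,circ(a,r.x)[1],circ(b,r.x)[1])
hs=px(280,225,8,[(228,172)])[0];ht=px(150,134,8,[(190,187)])[0]
print('head',tri(a,hs,b,ht),proj(a,r.x+[0,0,27]),hs,proj(b,r.x+[0,0,27]),ht)
```

```text
clip [ 480.5249173  -238.01539355] 13.773266250239898 res px [[[-0.05, -0.47], [-0.04, -0.21], [0.15, -0.02], [-0.23, 0.09]], [[0.25, 0.58], [-0.47, 0.29], [-0.5, -0.21], [0.33, -0.88]]]
tab [ 451.38755314 -245.1578028    38.        ]
tri tab (array([ 450.75270471, -246.6320591 ,   36.36688826]), np.float64(0.3394583123509385)) [array([ 495.3, -220.2,    8. ]), array([ 500.5, -247.6,    7. ]), array([ 470.4, -239.9,    6.6])]
((306.8899841308594, 252.72349548339844), (27.14436149597168, 30.608856201171875), 104.57474517822266) ((174.94915771484375, 158.61373901367188), (26.756025314331055, 27.775178909301758), 15.353439331054688)
washer [614.21614829 176.46168778  80.44846423] [-0.35498047 -0.02020264 -0.33383179  0.21087646] (26.98223304748535, 30.964506149291992) (27.034526824951172, 27.764440536499023)
head (array([613.44241855, 175.12090538, 109.02549661]), np.float64(2.418145511931326)) [[307.74291151 246.9111909 ]] [308.0625 246.0625] [[172.50676337 156.99684715]] [173.3125 156.9375]
```

Emit:
{"api": "servo_tool", "payload": {"rot": [[0,0,4],[0,0,4],[0,0,0],[0,0,0],[0,0,0],[0,0,0],[0,0,0],[0,0,0],[0,0,0],[0,0,0],[0,0,0],[0,0,0],[0,0,0],[0,0,0]], "offset": [[0,0,0],[0,0,0],[30.7,-17.4,12],[30.7,-17.4,12],[30.7,-17.4,12],[30.7,-17.4,12],[30.7,-17.4,12],[30.7,-17.4,12],[30.7,-17.4,12],[30.7,-17.4,12],[30.7,-17.4,12],[30.7,-17.4,12],[0,0,0],[0,0,0]], "claw": [0.5,0.5,0.5,0.5,0.5,0.5,0.5,0.5,0.5,0.5,0.5,0.5,0.5,0.5], "grip_force": 40}}

```text
t: 1.27
position: [451.8, -244.2, 127.5]
tcp_rot: [-3.117, -0.381, 0.002]
contact_force: [-0.5, -0.5, -0.4]
grip_width: 0.501
grasp_force: 0.0
```

```bash
cat >> h.py <<'E'
def rem(T,yaw):
    from scipy.spatial.transform import Rotation as R
    s=manip.observe(); r=R.from_rotvec(s['tcp_rot']); x=r.as_matrix()
    print('t',round(s['t'],2),'pos',np.round(s['position'],1),'yaw',round(np.degrees(np.arctan2(x[1,0],x[0,0])),2),'zt',x[:,2].round(4),
     'F',s['contact_force'].round(1),'Ftool',(x.T@s['contact_force']).round(1),'tq',s['torque'].round(2),'w',round(s['grip_width'],3),'g',s['grasp_force'])
    if T is not None: print('tool offset to T',(x.T@(np.array(T)-s['position'])).round(1))
E
python3 -c "
from h import *
rem([451.4,-245.2,27],13.8)"
```

```text
t 1.27 pos [ 451.8 -244.2  127.5] yaw 13.93 zt [-0.0014  0.0011 -1.    ] F [-0.5 -0.5 -0.4] Ftool [-0.6  0.4  0.4] tq [0.02 0.04 0.01] w 0.501 g 0.0
tool offset to T [ -0.5   1.  100.5]
```

Emit:
{"api": "servo_tool", "payload": {"rot": [[0,0,0],[0,0,0],[0,0,0],[0,0,0],[0,0,0],[0,0,0],[0,0,0],[0,0,0],[0,0,0],[0,0,0],[0,0,0],[0,0,0]], "offset": [[-0.5,1,30],[0,0,30],[0,0,20],[0,0,12],[0,0,8],[0,0,0],[0,0,0],[0,0,0],[0,0,0],[0,0,0],[0,0,0],[0,0,0]], "claw": [0.5,0.4,0.4,0.4,0.4,0.4,0.25,0,0,0,0,0], "grip_force": 60}}

```text
t: 2.27
position: [451.6, -247.3, 29.5]
tcp_rot: [3.117, 0.376, 0.002]
contact_force: [-2.3, -0.5, 7.2]
grip_width: 0.105
grasp_force: 59.2
```

```bash
python3 -c "
from h import *
rem([451.4,-245.2,27],13.8)
a=grab('scene');b=grab('top')
def c(d,x,y,w,h,k): return cv2.resize(d['color'][y:y+h,x:x+w],None,fx=k,fy=k,interpolation=cv2.INTER_CUBIC)
cv2.imwrite('pics/grasp.png',np.hstack([c(a,193,110,50,70,8),c(b,302,170,50,70,8)])[...,::-1])
"
```

```text
t 2.27 pos [ 451.6 -247.3   29.5] yaw 13.77 zt [ 0.0014 -0.0018 -1.    ] F [-2.3 -0.5  7.2] Ftool [-2.3 -0.1 -7.2] tq [-0.14  0.36 -0.01] w 0.105 g 59.237356781959534
tool offset to T [ 0.3 -2.1  2.5]
```

View pics/grasp.png

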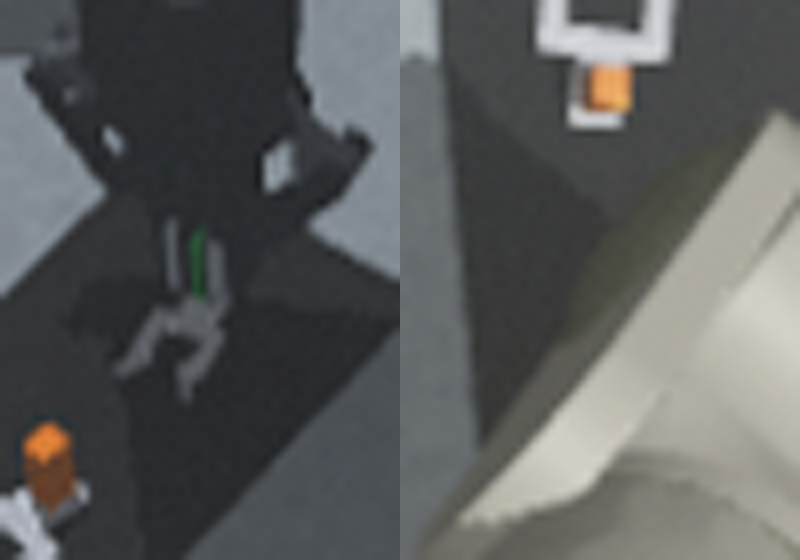

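Scene half: the green tab, at (198,262), is between the pads, and the clip lies flat with its mouth forward. The arm hides it in the top view. The opening is 8.9 mm, so the grip is good. Next: lift and carry it to a point beside the axle.

Emit:
{"api": "servo_tool", "payload": {"rot": [[0,0,0],[0,0,0],[0,0,0],[0,0,0],[0,0,0],[0,0,0],[0,0,0],[0,0,0],[0,0,0],[0,0,0],[0,0,0],[0,0,0],[0,0,0],[0,0,0],[0,0,0],[0,0,0],[0,0,0],[0,0,0],[0,0,0],[0,0,0]], "offset": [[0,0,-10],[0,0,-20],[0,0,-30],[0,0,-30],[0,0,-35],[0,0,-25],[16.1,-31.1,0],[16.1,-31.1,0],[16.1,-31.1,0],[16.1,-31.1,0],[16.1,-31.1,0],[16.1,-31.1,0],[16.1,-31.1,0],[16.1,-31.1,0],[16.1,-31.1,0],[16.1,-31.1,0],[16.1,-31.1,0],[16.1,-31.1,0],[0,0,0],[0,0,0]], "claw": [0,0,0,0,0,0,0,0,0,0,0,0,0,0,0,0,0,0,0,0]}}

```text
t: 4.03
position: [549.8, 163.3, 178.7]
tcp_rot: [3.118, 0.381, 0.0]
contact_force: [-0.7, -0.4, -1.1]
grip_width: 0.101
grasp_force: 58.6
```

```bash
python3 -c "
from h import *
rem([550.1,160.8,120],13.8)
a=grab('scene');b=grab('top')
def c(d,x,y,w,h,k): return cv2.resize(d['color'][y:y+h,x:x+w],None,fx=k,fy=k,interpolation=cv2.INTER_CUBIC)
cv2.imwrite('pics/hov.png',np.hstack([c(a,265,190,80,90,5),c(b,130,110,80,90,5)])[...,::-1])
"
```

```text
t 4.03 pos [549.8 163.3 178.7] yaw 13.93 zt [ 2.e-04  0.e+00 -1.e+00] F [-0.7 -0.4 -1.1] Ftool [-0.8  0.2  1.1] tq [-0.09 -0.03  0.04] w 0.101 g 58.60976278781891
tool offset to T [-0.3  2.5 58.7]
```

View pics/hov.png

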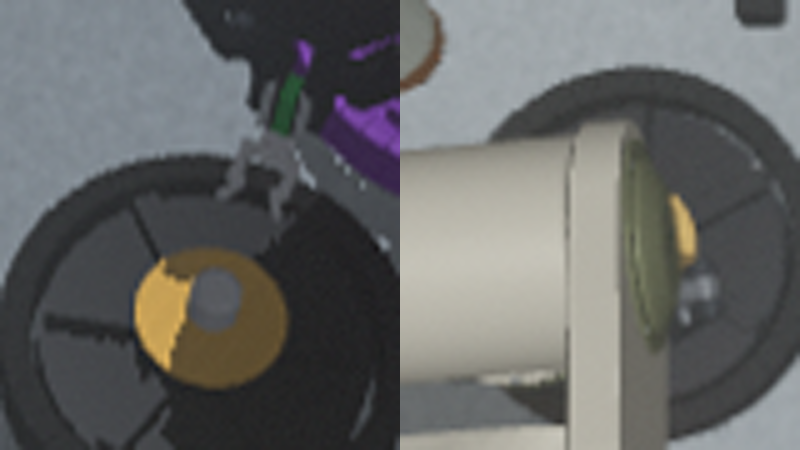

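Scene half: the clip hangs level in the gripper with its mouth towards the axle. The tips are at (222,193) and (279,216), the tab at (285,105) and the axle head at (217,292). The arm hides it from the top camera. I check the held pose against the pixels.

Run:
```python
from h import *
from scipy.optimize import least_squares
a=load('scene')
s=(np.array([(279,215),(222,193),(258,145)],float)+.5)/5-.5+[265,190]
M=np.array([(47,13.2),(47,-13.2),(21.5,0)]); T=np.array([549.8,163.3]); y=np.radians(13.9)
c,q=np.cos(y),np.sin(y)
def P(dx,dy,z): m=M+[dx,dy]; return np.c_[T[0]+c*m[:,0]-q*m[:,1],T[1]+q*m[:,0]+c*m[:,1],np.full(3,z)]
print(proj(a,P(0,0,178.7-21.5))-s)
r=least_squares(lambda p:np.r_[(proj(a,P(*p))-s).ravel(), (p[2]-157.2)/4],[0,0,157.2]); print(r.x,r.fun)
```

```text
[[-0.538272   -0.42332361]
 [-0.21407841 -0.42658783]
 [ 2.14089404  2.59609328]]
[ -0.80354858  -1.42549609 157.43408346] [-0.99939308 -0.99746922 -0.66618386 -0.99472971  1.68796278  2.03708262
  0.05852087]
```

Emit:
{"api": "servo_tool", "payload": {"rot": [[0,0,0],[0,0,0],[0,0,0],[0,0,0],[0,0,0],[0,0,0]], "offset": [[0,2.5,20],[0,0,20],[0,0,15],[0,0,9],[0,0,0],[0,0,0]], "claw": [0,0,0,0,0,0]}}

```text
t: 4.63
position: [550.9, 158.7, 114.9]
tcp_rot: [3.119, 0.375, 0.0]
contact_force: [0.0, 0.1, -0.2]
grip_width: 0.1
grasp_force: 58.6
```

Emit:
{"api": "servo_tool", "payload": {"rot": [[0,0,0],[0,0,0],[0,0,0],[0,0,0]], "offset": [[0,0,2],[0,0,2],[0,0,0],[0,0,0]], "claw": [0,0,0,0]}}

```text
t: 4.97
position: [550.7, 159.4, 110.6]
tcp_rot: [3.119, 0.376, 0.001]
contact_force: [0.5, 0.3, -1.4]
grip_width: 0.107
grasp_force: 58.6
```

Emit:
{"api": "servo_tool", "payload": {"rot": [[0,0,0],[0,0,0],[0,0,0],[0,0,0]], "offset": [[0,0,1],[0,0,1],[0,0,0],[0,0,0]], "claw": [0,0,0,0]}}

```text
t: 5.3
position: [550.6, 159.4, 108.3]
tcp_rot: [-3.119, -0.376, 0.0]
contact_force: [0.7, -0.7, -1.0]
grip_width: 0.101
grasp_force: 58.6
```

Emit:
{"api": "servo_tool", "payload": {"rot": [[0,0,0],[0,0,0],[0,0,0]], "offset": [[0,0,1],[0,0,0],[0,0,0]], "claw": [0,0,0]}}

```text
t: 5.55
position: [550.6, 159.3, 107.2]
tcp_rot: [-3.119, -0.376, 0.0]
contact_force: [0.4, 0.2, 0.2]
grip_width: 0.103
grasp_force: 58.6
```

Emit:
{"api": "servo_tool", "payload": {"rot": [[0,0,0],[0,0,0],[0,0,0],[0,0,0]], "offset": [[0,-1.5,1],[0,0,0],[0,0,0],[0,0,0]], "claw": [0,0,0,0]}}

```text
t: 5.88
position: [550.3, 160.9, 106.3]
tcp_rot: [-3.119, -0.376, 0.0]
contact_force: [0.8, 0.1, -0.5]
grip_width: 0.101
grasp_force: 58.6
```

Emit:
{"api": "servo_tool", "payload": {"rot": [[0,0,0],[0,0,0],[0,0,0]], "offset": [[0,0,1],[0,0,0],[0,0,0]], "claw": [0,0,0]}}

```text
t: 6.13
position: [550.3, 160.8, 105.3]
tcp_rot: [3.119, 0.376, 0.0]
contact_force: [-0.1, 0.1, -0.8]
grip_width: 0.109
grasp_force: 58.7
```

Emit:
{"api": "servo_tool", "payload": {"rot": [[0,0,0],[0,0,0],[0,0,0]], "offset": [[0,0,1],[0,0,0],[0,0,0]], "claw": [0,0,0]}}

```text
t: 6.38
position: [550.4, 160.8, 105.0]
tcp_rot: [3.119, 0.376, 0.001]
contact_force: [-3.1, -1.1, 6.0]
grip_width: 0.101
grasp_force: 59.6
```

Touched the washer at TCP z of about 105.2, so the washer face is near 79.7 mm, which agrees with the camera. I lift 1.3 mm and slide in.

Emit:
{"api": "servo_tool", "payload": {"rot": [[0,0,0],[0,0,0],[0,0,0],[0,0,0],[0,0,0],[0,0,0]], "offset": [[0,0,-1.4],[2,0,0],[3,0,0],[3,0,0],[0,0,0],[0,0,0]], "claw": [0,0,0,0,0,0]}}

```text
t: 6.88
position: [558.2, 162.8, 105.5]
tcp_rot: [-3.119, -0.376, 0.0]
contact_force: [0.5, 1.0, 0.2]
grip_width: 0.102
grasp_force: 58.7
```

Emit:
{"api": "servo_tool", "payload": {"rot": [[0,0,0],[0,0,0],[0,0,0],[0,0,0]], "offset": [[2,0,0],[2,0,0],[0,0,0],[0,0,0]], "claw": [0,0,0,0]}}

```text
t: 7.22
position: [562.0, 163.7, 105.7]
tcp_rot: [-3.119, -0.376, 0.0]
contact_force: [-0.1, -0.7, -0.6]
grip_width: 0.106
grasp_force: 58.7
```

Emit:
{"api": "servo_tool", "payload": {"rot": [[0,0,0],[0,0,0],[0,0,0],[0,0,0]], "offset": [[2,0,0],[1,0,0],[0,0,0],[0,0,0]], "claw": [0,0,0,0]}}

```text
t: 7.55
position: [564.9, 164.4, 105.7]
tcp_rot: [3.119, 0.376, -0.0]
contact_force: [0.2, -0.5, -1.1]
grip_width: 0.108
grasp_force: 58.7
```

Emit:
{"api": "servo_tool", "payload": {"rot": [[0,0,0],[0,0,0],[0,0,0],[0,0,0]], "offset": [[2,0,-0.3],[1,0,0],[0,0,0],[0,0,0]], "claw": [0,0,0,0]}}

```text
t: 7.88
position: [567.8, 165.1, 106.0]
tcp_rot: [3.119, 0.376, -0.0]
contact_force: [-0.1, 0.2, -0.5]
grip_width: 0.102
grasp_force: 58.7
```

Emit:
{"api": "servo_tool", "payload": {"rot": [[0,0,0],[0,0,0],[0,0,0]], "offset": [[2,0,0],[0,0,0],[0,0,0]], "claw": [0,0,0]}}

```text
t: 8.13
position: [569.8, 165.6, 106.0]
tcp_rot: [-3.119, -0.376, -0.0]
contact_force: [0.3, -0.9, -0.8]
grip_width: 0.1
grasp_force: 58.7
```

Emit:
{"api": "servo_tool", "payload": {"rot": [[0,0,0],[0,0,0],[0,0,0]], "offset": [[1.5,0,0],[0,0,0],[0,0,0]], "claw": [0,0,0]}}

```text
t: 8.38
position: [570.9, 165.9, 105.8]
tcp_rot: [3.119, 0.376, -0.001]
contact_force: [-1.6, -0.3, 0.6]
grip_width: 0.106
grasp_force: 58.6
```

Emit:
{"api": "servo_tool", "payload": {"rot": [[0,0,0],[0,0,0],[0,0,0]], "offset": [[1.5,0,0],[0,0,0],[0,0,0]], "claw": [0,0,0]}}

```text
t: 8.63
position: [571.8, 166.1, 105.5]
tcp_rot: [3.119, 0.376, -0.004]
contact_force: [-5.2, -0.9, -0.4]
grip_width: 0.1
grasp_force: 58.6
```

Emit:
{"api": "servo_tool", "payload": {"rot": [[0,0,0],[0,0,0],[0,0,0]], "offset": [[1.5,0,-0.3],[0,0,0],[0,0,0]], "claw": [0,0,0]}}

```text
t: 8.88
position: [572.8, 166.5, 105.7]
tcp_rot: [3.119, 0.377, -0.007]
contact_force: [-5.9, -2.0, -0.5]
grip_width: 0.102
grasp_force: 58.8
```

Emit:
{"api": "servo_tool", "payload": {"rot": [[0,0,0],[0,0,0],[0,0,0]], "offset": [[1.5,0,0],[0,0,0],[0,0,0]], "claw": [0,0,0]}}

```text
t: 9.13
position: [574.5, 166.8, 105.6]
tcp_rot: [3.119, 0.377, -0.006]
contact_force: [-5.0, -2.3, -2.0]
grip_width: 0.1
grasp_force: 58.6
```

Emit:
{"api": "servo_tool", "payload": {"rot": [[0,0,0],[0,0,0],[0,0,0]], "offset": [[1.5,0,0],[0,0,0],[0,0,0]], "claw": [0,0,0]}}

```text
t: 9.38
position: [576.4, 167.3, 105.7]
tcp_rot: [-3.119, -0.377, 0.003]
contact_force: [-4.0, -0.7, -3.9]
grip_width: 0.107
grasp_force: 58.4
```

Emit:
{"api": "servo_tool", "payload": {"rot": [[0,0,0],[0,0,0],[0,0,0]], "offset": [[1.5,0,0.5],[0,0,0],[0,0,0]], "claw": [0,0,0]}}

```text
t: 9.63
position: [578.8, 167.8, 105.6]
tcp_rot: [-3.119, -0.376, -0.002]
contact_force: [1.9, 0.4, -3.9]
grip_width: 0.104
grasp_force: 58.3
```

Emit:
{"api": "servo_tool", "payload": {"rot": [[0,0,0],[0,0,0],[0,0,0]], "offset": [[1.5,0,0],[0,0,0],[0,0,0]], "claw": [0,0,0]}}

```text
t: 9.88
position: [580.8, 168.2, 106.2]
tcp_rot: [-3.119, -0.376, -0.004]
contact_force: [3.8, 0.6, -2.4]
grip_width: 0.103
grasp_force: 58.6
```

Emit:
{"api": "servo_tool", "payload": {"rot": [[0,0,0],[0,0,0],[0,0,0]], "offset": [[1.5,0,0],[0,0,0],[0,0,0]], "claw": [0,0,0]}}

```text
t: 10.13
position: [582.0, 168.5, 106.1]
tcp_rot: [-3.119, -0.376, -0.003]
contact_force: [4.4, 1.2, -1.6]
grip_width: 0.103
grasp_force: 58.8
```

Emit:
{"api": "servo_tool", "payload": {"rot": [[0,0,0],[0,0,0],[0,0,0]], "offset": [[1.5,0,0],[0,0,0],[0,0,0]], "claw": [0,0,0]}}

```text
t: 10.38
position: [583.0, 168.8, 105.9]
tcp_rot: [3.119, 0.376, 0.001]
contact_force: [2.8, 0.7, -0.7]
grip_width: 0.105
grasp_force: 58.8
```

Past the bumps: the clip is now pulling itself in. I go on until the bridge meets the neck.

Emit:
{"api": "servo_tool", "payload": {"rot": [[0,0,0],[0,0,0],[0,0,0]], "offset": [[1,0,0],[0,0,0],[0,0,0]], "claw": [0,0,0]}}

```text
t: 10.63
position: [583.6, 169.0, 105.7]
tcp_rot: [3.119, 0.376, -0.001]
contact_force: [0.1, -0.1, -1.0]
grip_width: 0.102
grasp_force: 58.9
```

Emit:
{"api": "servo_tool", "payload": {"rot": [[0,0,0],[0,0,0],[0,0,0]], "offset": [[1,0,0],[0,0,0],[0,0,0]], "claw": [0,0,0]}}

```text
t: 10.88
position: [584.6, 169.2, 105.7]
tcp_rot: [3.119, 0.376, -0.001]
contact_force: [-0.7, -0.2, -1.6]
grip_width: 0.1
grasp_force: 58.9
```

Emit:
{"api": "servo_tool", "payload": {"rot": [[0,0,0],[0,0,0],[0,0,0]], "offset": [[1,0,0],[0,0,0],[0,0,0]], "claw": [0,0,0]}}

```text
t: 11.13
position: [585.0, 169.3, 105.7]
tcp_rot: [3.119, 0.377, -0.004]
contact_force: [-4.8, -1.4, 2.2]
grip_width: 0.102
grasp_force: 59.3
```

Emit:
{"api": "servo_tool", "payload": {"rot": [[0,0,0],[0,0,0],[0,0,0]], "offset": [[1,0,0],[0,0,0],[0,0,0]], "claw": [0,0,0]}}

```text
t: 11.38
position: [585.2, 169.4, 105.6]
tcp_rot: [3.118, 0.377, -0.008]
contact_force: [-10.0, -2.9, 4.6]
grip_width: 0.107
grasp_force: 59.7
```

Emit:
{"api": "servo_tool", "payload": {"rot": [[0,0,0],[0,0,0],[0,0,0]], "offset": [[0.7,0,0],[0,0,0],[0,0,0]], "claw": [0,0,0]}}

```text
t: 11.63
position: [585.3, 169.4, 105.6]
tcp_rot: [3.118, 0.377, -0.01]
contact_force: [-14.1, -4.1, 6.9]
grip_width: 0.102
grasp_force: 60.0
```

Emit:
{"api": "servo_tool", "payload": {"rot": [[0,0,0],[0,0,0],[0,0,0],[0,0,0],[0,0,0],[0,0,0],[0,0,0],[0,0,0]], "offset": [[-2.2,0,0],[0,0,0],[0,0,0],[0,0,0],[0,0,0],[0,0,0],[0,0,0],[0,0,0]], "claw": [0,0,0.15,0.2,0.3,0.4,0.4,0.4]}}

```text
t: 12.3
position: [585.3, 169.4, 105.8]
tcp_rot: [-3.119, -0.376, -0.0]
contact_force: [0.1, 0.5, -0.0]
grip_width: 0.399
grasp_force: 0.0
```

Emit:
{"api": "servo_tool", "payload": {"rot": [[0,0,0],[0,0,0],[0,0,0],[0,0,0],[0,0,0],[0,0,0],[0,0,0],[0,0,0],[0,0,0],[0,0,0],[0,0,0],[0,0,0],[0,0,0]], "offset": [[0,0,-8],[0,0,-15],[0,0,-30],[0,0,-30],[0,0,-30],[-30,0,-10],[-35,20,0],[-35,30,0],[-35,30,0],[-20,30,0],[0,30,0],[0,0,0],[0,0,0]], "claw": [0.4,0.4,0.4,0.4,0.4,0.4,0.4,0.4,0.4,0.4,0.4,0.4,0.4]}}

```text
t: 13.38
position: [473.3, 2.7, 229.5]
tcp_rot: [3.119, 0.372, 0.002]
contact_force: [-0.0, -0.0, -0.2]
grip_width: 0.399
grasp_force: 0.0
```

```bash
python3 -c "
from h import *
rem(None,0)
a=grab('scene');b=grab('top')
def c(d,x,y,w,h,k): return cv2.resize(d['color'][y:y+h,x:x+w],None,fx=k,fy=k,interpolation=cv2.INTER_CUBIC)
cv2.imwrite('pics/fin.png',np.hstack([c(a,280,220,50,60,8),c(b,150,129,50,60,8)])[...,::-1])
q=np.radians(13.8);x=np.array([np.cos(q),np.sin(q),0])
P=np.array([614.2,176.5,80])-30*x+[0,0,34]
print((proj(a,P)-[280,220])*8,(proj(b,P)-[150,129])*8+[400,0])
"
```

```text
t 13.38 pos [473.3   2.7 229.5] yaw 13.61 zt [ 1.1e-03 -1.0e-04 -1.0e+00] F [-0.  -0.  -0.2] Ftool [-0.   0.   0.2] tq [0.03 0.08 0.03] w 0.399 g 0.0
[[262.35939624 122.22437173]] [[596.92202147 311.5743657 ]]
```

View pics/fin.png

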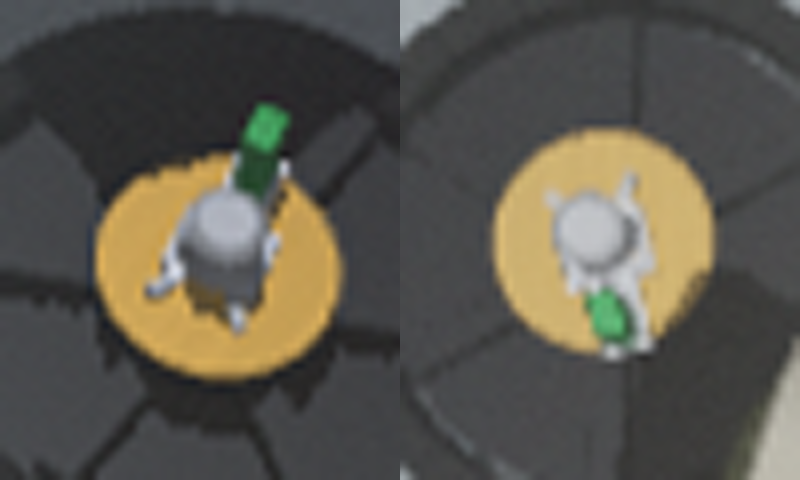

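The clip sits flat on the washer round the neck. Its tips are past the axle head and the tab is at (268,127) and (608,312), within about 1.5 raw camera pixels of the fully home prediction.

```bash
python3 -c "
from plant import manip
print(manip.sign_off())"
```

```text
the job is handed in; nothing more can be done
None
```

The green-tabbed clip is fully home in the black wheel's axle groove; the highest push I read was about 15 N, the gripper has let go and is clear, the orange-tabbed clip and the other items were left alone, and I handed the job in at about 13.5 s.

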